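# Pack the toy trucks and cars into the cantilever-tray case

## Robot

A 6-joint arm with a two-finger parallel gripper is mounted at the origin on the work surface. World frame = base frame: x ahead of the robot, y to its left, z up, the work surface at z = 0. Lengths are in mm, angles in rad, forces in N, time in s.
With the tool pointing down it reaches from about 275 to 825 mm from the base axis. Payload 5.2 kg.
Tool frame: the origin (TCP) lies at the very end of the fingers, on their centre line; the grasp point (between the pads) lies 19 mm behind it; z points along the fingers, y is the line along which they close (so a half turn about z gives the same grasp; the last joint's range is limited). The gripper opens to 93 mm and grips with 3 to 60 N. Pads are 15 mm wide; open, the fingers measure 128 mm over their backs; the gripper's body (75 mm by 188 mm) begins 65 mm behind the grasp point.
Start: joints at [-1.532, 0.259, 1.535, -0, 1.348, -0.203], TCP at [131.719, -533.999, 182.053] pointing down, gripper open.
Joint ranges: [-3.14, 3.14], [-0.91, 2.08], [0.19, 2.58], [-1.22, 4.36], [0.22, 2.71], [-3.12, 3.12]. Speed limits (rad/s): [2.57, 2.57, 3.14, 3.14, 3.14, 3.14].

## Interface

Orientations are given as [roll, pitch, yaw] about the fixed x, y, z axes, in that order (R = Rz(yaw) Ry(pitch) Rx(roll)).
In Python, from bench import robot gives the robot as it stands. The module is installed in compiled form; this text tells all that it offers. Calls block until the motion is done:
- robot.move_ptp(position, orientation): joint-space move of the TCP to a pose.
- robot.move_linear(position, ori=None, speed=150, f_stop=None): straight line of the TCP; ori=None keeps the orientation; speed is the mean speed in mm/s. With f_stop (N) it stops when the force on the tool has changed by that much, and returns True; else False.
- robot.move_j(angles): joint-space move.
- robot.move_gripper(opening): opening from 0.0 (shut) to 1.0 (fully open); the grip force is fixed at half the most; returns when the fingers have stopped.
- robot.sleep(seconds).
- robot.inverse_kinematics(position, orientation): joint angles nearest the present ones, or None.
- robot.get_image(name): name is "scene" or "top" or "wrist"; returns a dict with "img" (480x640x3 uint8, blue, green, red), "fovy" (degrees; the focal length in pixels is half the picture's height over the tangent of half this angle, whatever the lens; pixels are square), "cx", "cy" (the principal point, pixels), "eye" and "orientation" of the camera in the world. Camera axes: x right, y down, z forward; pixel columns grow to the right and rows downward; lengths in mm; the calibration is good to about 2 mm. A picture is of the moment at which its call begins. There is no depth.
A pose or a line that the arm cannot do raises robot.MotionError and nothing moves.
- robot.hand_in(): hands the job in; it is judged then, once.
Readings, each from a call of its own:
- robot.current_t(): time.
- robot.current_qpos(): joint angles.
- robot.current_joint_vel(): joint speeds.
- robot.current_joint_efforts(): joint torques, N m.
- robot.current_tcp_pos(): TCP position.
- robot.current_eef_rot(): TCP orientation.
- robot.current_contact_force(): force on the tool from outside, world axes, zero at the start.
- robot.current_ft_torque(): the same for the moment, N m.
- robot.current_gripper_width(): opening from 0.0 (shut) to 1.0 (fully open).
- robot.current_finger_force(): force on a finger pad.
Only numpy, scipy, OpenCV 4.12 (cv2) and the standard library are available. Lean on these libraries where they do the work, as an engineer would, in place of code of your own. Each camera call takes 0.05 s, during which the arm holds its last target. There are 200 camera calls.

## Task

Pack the red and blue toy vehicles into the collector's case: first swing its top tray up and back until it rests fully open behind the case, and stand each truck in the compartment underneath, in the bay behind the block of its own colour. Lower the tray fully shut, and only then stand the small red and blue cars on the tray, each in the half above the truck of its own colour. Leave the yellow bus where it is.

Things in the scene. Friction and masses are not known exactly. Their poses are not given: they have to be found in the camera images.
- case: Open wooden case fixed to the counter, 130 (its x) x 240 (y) x 70 mm high; origin at the centre of its underside, x to the case's back (away from the robot), y left. Floor top at 6 mm, walls 5 mm. A 5 mm partition, 60 mm high, at y = 0 makes two bays 120 (x) by 112 mm (y), centred at x = 0, y = +57.5 and -57.5 mm, hidden under the tray at the start.
- tray_handle (a point): Centre of the tray's brass handle bar, 84 long (case x) x 12 wide (y) x 12 mm high, 114 mm above the counter when down, on two posts 36 mm either side in x. Tray 126 (x) x 236 (y) mm, centred under it; tray floor 39 mm below this point (75 mm above the counter when down), rim and middle rib 16 and 14 mm high. Its two halves lie above the bays, centred 57.5 mm either side of the bar.
- tab_red: Red block fixed against the case's front wall, 20 (x) x 80 (y) x 66 mm high, marking the bay and tray half for red (left or right: it changes); origin at the centre of its underside on the counter, axes parallel to the case's. The centres of its bay and its tray half (tray down) lie 75 mm along its +x.
- tab_blue: Blue block fixed against the outside of the case's front wall, like tab_red, marking the bay and tray half for blue; the centre of its bay and of its tray half lie 75 mm along its +x.
- truck_red: Red toy box truck (the larger red vehicle), 90 long (its x, cab at +x) x 38 wide (y) x 55 mm high, about 0.16 kg. Origin under its middle at wheel level, z up. Stands on four fixed (non-rolling) wheels. The cargo box, full width, spans x = -45 to +14 mm, z = 12 to 55 mm and is the place to grip; cab 36 mm wide and 44 mm high.
- car_red: Red toy car (the smaller red vehicle), 66 long (its x) x 36 wide (y) x 38 mm high, about 0.09 kg. Origin under its middle at wheel level, z up. Stands on four fixed (non-rolling) wheels. The body, full width, spans z = 6 to 24 mm; above it the cabin is 34 mm long and 32 mm wide.
- truck_blue: Blue toy box truck (the larger blue vehicle), 90 long (its x, cab at +x) x 38 wide (y) x 55 mm high, about 0.16 kg. Origin under its middle at wheel level, z up. Stands on four fixed (non-rolling) wheels. The cargo box, full width, spans x = -45 to +14 mm, z = 12 to 55 mm and is the place to grip; cab 36 mm wide and 44 mm high.
- car_blue: Blue toy car (the smaller blue vehicle), 66 long (its x) x 36 wide (y) x 38 mm high, about 0.09 kg. Origin under its middle at wheel level, z up. Stands on four fixed (non-rolling) wheels. The body, full width, spans z = 6 to 24 mm; above it the cabin is 34 mm long and 32 mm wide.
- bus: Yellow toy bus, 125 long (x) x 45 wide (y) x 56 mm high, origin under its middle at wheel level. Not to be packed: leave it where it stands.
- tray (a joint): Angle q (rad) of the brass side levers of the green top tray: 0 = down on the case, 2.09 = fully open behind it. The tray stays level on an arc; in the case frame its handle is at x = 82.3 + 95 sin(q - 1.047), z = 66.5 + 95 cos(q - 1.047) mm, y = 0. Damped (0.4 N m s/rad): move it at about 0.1 m/s. Let go, it sinks slowly to the nearer end: shut below 1.05 rad, open above.

How it is judged (in metres and radians):
On the way, in this order (a step that is already met when the one before it is completed fails the run):
1. the tray is fully open behind the case (value of joint tray above 1.95 rad), for 0.2 s.
2. both trucks stand in their bays under the open tray (x of truck_red in the frame of tab_red between 0.03 and 0.12 m and y of truck_red in the frame of tab_red between -0.042 and 0.042 m and z of truck_red in the frame of tab_red between -0.004 and 0.016 m and angle between each of truck_red, truck_blue's own z axis and vertical below 0.15 rad and x of truck_blue in the frame of tab_blue between 0.03 and 0.12 m and y of truck_blue in the frame of tab_blue between -0.042 and 0.042 m and z of truck_blue in the frame of tab_blue between -0.004 and 0.016 m and linear speed of each of truck_red, truck_blue below 0.02 m/s and value of joint tray above 1.7 rad), for 0.2 s.
3. the tray is down again, no car on it yet (x of truck_red in the frame of tab_red between 0.03 and 0.12 m and y of truck_red in the frame of tab_red between -0.042 and 0.042 m and z of truck_red in the frame of tab_red between -0.004 and 0.016 m and angle between each of truck_red, truck_blue's own z axis and vertical below 0.15 rad and x of truck_blue in the frame of tab_blue between 0.03 and 0.12 m and y of truck_blue in the frame of tab_blue between -0.042 and 0.042 m and z of truck_blue in the frame of tab_blue between -0.004 and 0.016 m and value of joint tray below 0.06 rad and height (world z) of each of car_red, car_blue below 0.05 m), for 0.2 s.
At the end, for the whole second after the job is handed in: Tray down (within 0.06 rad); each truck on the case floor in the bay of its colour and each car on the tray floor in the half of its colour (origin within 42 mm sideways and 45 mm lengthwise of its centre), standing on its wheels (tilt under 0.15 rad), all at rest (x of truck_red in the frame of tab_red between 0.03 and 0.12 m and y of truck_red in the frame of tab_red between -0.042 and 0.042 m and z of truck_red in the frame of tab_red between -0.004 and 0.016 m and angle between each of truck_red, truck_blue, car_red, car_blue's own z axis and vertical below 0.15 rad and x of truck_blue in the frame of tab_blue between 0.03 and 0.12 m and y of truck_blue in the frame of tab_blue between -0.042 and 0.042 m and z of truck_blue in the frame of tab_blue between -0.004 and 0.016 m and x of car_red in the frame of tab_red between 0.03 and 0.12 m and y of car_red in the frame of tab_red between -0.042 and 0.042 m and z of car_red in the frame of tab_red between 0.066 and 0.085 m and x of car_blue in the frame of tab_blue between 0.03 and 0.12 m and y of car_blue in the frame of tab_blue between -0.042 and 0.042 m and z of car_blue in the frame of tab_blue between 0.066 and 0.085 m and value of joint tray below 0.06 rad and linear speed of each of truck_red, truck_blue, car_red, car_blue below 0.02 m/s); the robot touches nothing.
It fails at once if the yellow bus is moved (by more than 30 mm) (distance of bus from where it was at the start of the episode above 0.03 m).
It also fails if it takes over 136 s, if anything falls off the work surface, if the arm or the gripper's body presses on something with over 40 N, if the wrist force passes 120 N, or if a joint passes its speed limit or range.

## Working session

There is one attempt and no reset: what is moved stays moved. The work goes in short steps, each a Python script; the robot and the scene stay as the last script left them, time stands still between calls to the robot, and variables do not carry over. Pictures are saved under pics/ and viewed, at most 14 in all, crops included, and the job is handed in when it is done.

```bash
mkdir -p pics
python3 - <<'E'
from bench import robot
import cv2
for n in ["scene","top"]:
    d=robot.get_image(n); cv2.imwrite(f"pics/{n}0.png",d["img"]); print(n,{k:d[k] for k in d if k!="img"})
print(robot.current_t(),robot.current_eef_rot())
E
```

```text
scene {'fovy': 53.32816678044556, 'cx': 321.6846554927519, 'cy': 244.32682772960877, 'eye': array([1102.82589192,  481.10140645,  646.19570441]), 'orientation': array([-2.20800474, -0.02220836,  2.30175889])}
top {'fovy': 50.939866580563994, 'cx': 327.066681891462, 'cy': 230.2823850768642, 'eye': array([ 525.76000768,   -3.33990255, 1047.50306914]), 'orientation': array([-3.10864485, -0.01610949, -1.55690313])}
0.1 [-3.14002104e+00 -2.90425446e-04  2.41802739e-01]
```

View pics/top0.png

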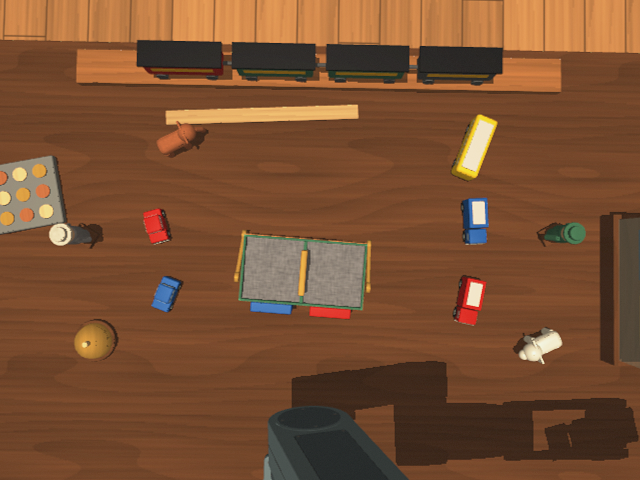

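View pics/scene0.png

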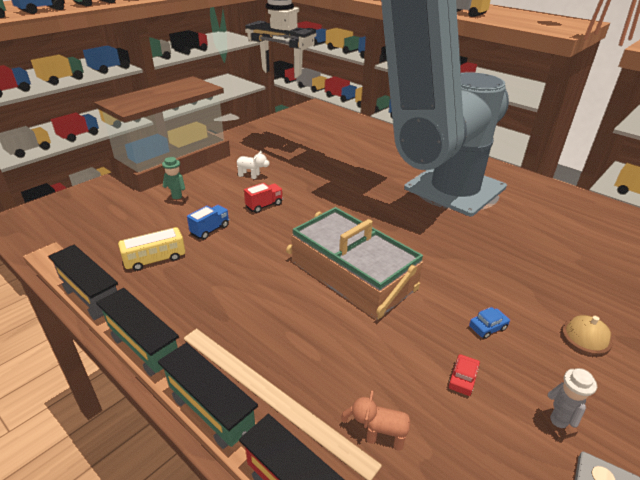

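```bash
cat > h.py <<'E'
from bench import robot
import cv2, numpy as np
from scipy.spatial.transform import Rotation as R
def ray(d,uv,z):
    f=240/np.tan(np.radians(d["fovy"]/2))
    uv=np.atleast_2d(uv).astype(float)
    c=np.c_[(uv[:,0]-d["cx"])/f,(uv[:,1]-d["cy"])/f,np.ones(len(uv))]
    w=R.from_euler("xyz",d["orientation"]).apply(c)
    e=np.array(d["eye"]); return (e+w*((z-e[2])/w[:,2])[:,None])[:,:2]
HUE={"red":[(0,6),(174,180)],"blue":[(100,125)],"green":[(60,90)],"brass":[(14,24)],"white":None}
def mask(img,name,s=120,v=60):
    h=cv2.cvtColor(img,cv2.COLOR_BGR2HSV)
    if name=="white": return cv2.inRange(h,(0,0,190),(180,60,255))
    m=np.zeros(img.shape[:2],np.uint8)
    for a,b in HUE[name]: m|=cv2.inRange(h,(a,s,v),(b,255,255))
    return m
def rects(d,name,box,z,amin=30,**k):
    """minAreaRects of colour blobs in pixel box, projected to plane z: centre, yaw of long side, sizes"""
    m=mask(d["img"],name,**k); x0,y0,x1,y1=box; q=np.zeros_like(m); q[y0:y1,x0:x1]=m[y0:y1,x0:x1]
    out=[]
    for c in cv2.findContours(q,cv2.RETR_EXTERNAL,cv2.CHAIN_APPROX_NONE)[0]:
        if cv2.contourArea(c)<amin: continue
        p=ray(d,c[:,0,:],z).astype(np.float32)
        r=cv2.minAreaRect(p); b=cv2.boxPoints(r); e=[b[1]-b[0],b[2]-b[1]]
        L=max(e,key=np.linalg.norm); yaw=np.arctan2(L[1],L[0])%np.pi
        out.append((np.round(r[0],1),round(yaw,3),sorted(np.round(r[1],1)),c.reshape(-1,2).mean(0).round(0)))
    return out
E
python3 - <<'E'
from h import *
d=robot.get_image("top")
for n,c,b,z in [("tray","green",(220,220,390,320),91),("bar","brass",(290,240,318,305),120),
 ("tabB","blue",(240,295,300,325),66),("tabR","red",(300,300,360,325),66),
 ("tB","blue",(440,185,510,255),55),("tBw","white",(440,185,510,255),55),("tR","red",(440,265,510,340),55),("tRw","white",(440,265,510,340),55),
 ("cR","red",(130,200,185,255),20),("cB","blue",(140,265,195,325),20)]:
    print(n,*rects(d,c,b,z),sep="  ")
i=d["img"]; cr=np.hstack([cv2.resize(i[190:335,430:520],None,fx=4,fy=4),cv2.resize(i[190:335,130:220],None,fx=4,fy=4)])
cv2.imwrite("pics/crop.png",cr)
E
```

```text
tray
bar  (array([478.4,  26.5]), np.float32(3.074), [np.float64(12.0), np.float64(83.2)], array([302., 272.]))
tabB  (array([406.7,  87.8]), np.float32(1.512), [np.float64(18.3), np.float64(80.4)], array([271., 308.]))
tabR  (array([399.1, -25.6]), np.float32(1.506), [np.float64(18.9), np.float64(80.2)], array([329., 312.]))
tB  (array([ 583.4, -312. ]), np.float32(0.014), [np.float64(47.9), np.float64(87.3)], array([475., 222.]))
tBw  (array([ 599.3, -317.7]), np.float32(0.004), [np.float64(23.9), np.float64(43.9)], array([478., 212.]))
tR  (array([ 424.1, -301.8]), np.float32(2.954), [np.float64(50.5), np.float64(89.9)], array([470., 300.]))
tRw  (array([ 437.1, -310.8]), np.float32(2.948), [np.float64(21.7), np.float64(43.4)], array([474., 294.]))
cR  (array([564.8, 329.4]), np.float32(0.338), [np.float64(42.7), np.float64(66.3)], array([156., 225.]))
cB  (array([427.1, 305.5]), np.float32(2.788), [np.float64(37.9), np.float64(66.7)], array([166., 292.]))
```

View pics/crop.png

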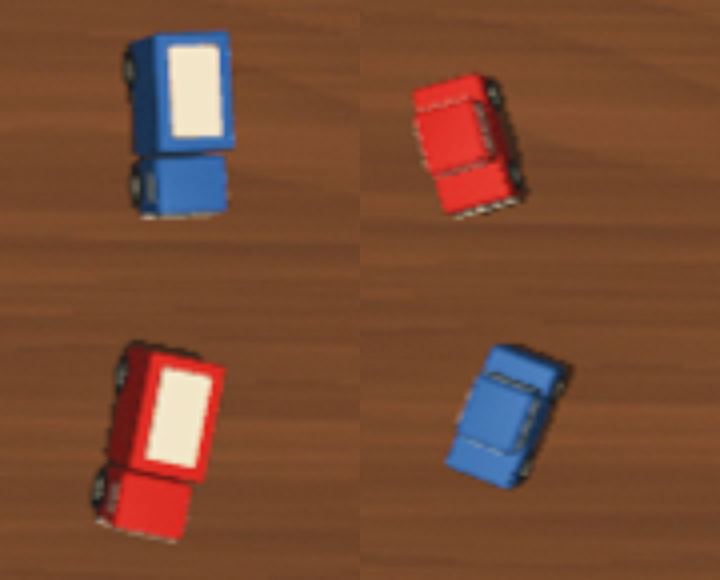

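Run:
```python
from h import *
robot.move_ptp([478.4,26.5,230],[np.pi,0,-0.067])
d=robot.get_image("wrist"); cv2.imwrite("pics/w1.png",d["img"])
print(robot.current_t(),d["eye"],d["orientation"],robot.current_qpos())
for r in rects(d,"brass",(0,0,640,480),120,amin=300): print(r)
```

```text
2.55 [553.10884427  20.46097746 432.42930544] [ 2.86827874e+00 -7.37793103e-05 -1.63945803e+00] [-1.79370691e-01  9.98520591e-02  1.61350999e+00 -2.20410099e-04
  1.42842277e+00  1.45953689e+00]
(array([ 234.9, -122.1]), np.float32(1.502), [np.float64(46.9), np.float64(405.5)], array([465., 430.]))
(array([346.6, 259.8]), np.float32(2.774), [np.float64(40.2), np.float64(92.9)], array([104., 361.]))
(array([ 315.7, -188.2]), np.float32(0.226), [np.float64(39.6), np.float64(92.9)], array([532., 361.]))
(array([479.4, -85.5]), np.float32(3.076), [np.float64(11.8), np.float64(59.0)], array([434., 218.]))
(array([480.5,  27.1]), np.float32(3.076), [np.float64(11.1), np.float64(86.5)], array([316., 222.]))
(array([ 642.3, -220.1]), np.float32(1.502), [np.float64(7.6), np.float64(43.4)], array([613.,   3.]))
```

View pics/w1.png

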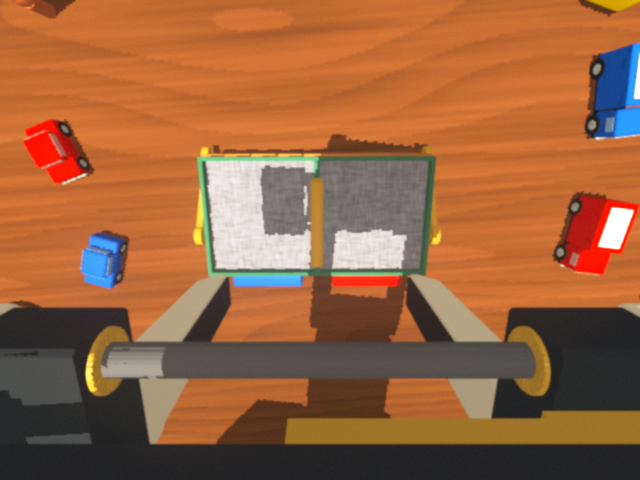

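```bash
cat >> h.py <<'E'
C=np.array([479.3,27.]); TH=-0.067
def W(x,y): return C+np.array([x*np.cos(TH)-y*np.sin(TH), x*np.sin(TH)+y*np.cos(TH)])
def hp(q): x=82.3+95*np.sin(q-1.047); return [*W(x,0), 66.5+95*np.cos(q-1.047)-19]
def st(): print("t",round(robot.current_t(),2),"tcp",robot.current_tcp_pos().round(1),"w",round(robot.current_gripper_width(),3),"F",np.round(robot.current_contact_force(),1))
E
python3 - <<'E'
from h import *
print(robot.move_linear([*C,96],speed=120,f_stop=15)); st()
robot.move_gripper(0.0); st()
for q in np.linspace(0,2.09,11)[1:]:
    robot.move_linear(hp(q),speed=70); st()
E
```

```text
False
t 3.82 tcp [479.9  26.9  96.6] w 0.998 F [0.  0.1 0.1]
t 5.27 tcp [479.3  27.   96. ] w 0.002 F [-1.  -0.2 -0.4]
t 5.69 tcp [491.4  26.1 111.3] w 0.002 F [0.6 0.2 0.4]
t 6.12 tcp [505.6  25.2 124.2] w 0.003 F [-0.8 -0.5 -0.3]
t 6.56 tcp [522.6  24.1 134. ] w 0.008 F [ 0.4 -0.  -1.3]
t 6.99 tcp [541.3  22.9 140.1] w 0.001 F [ 0.3 -0.1 -0.3]
t 7.42 tcp [561.   21.5 142.2] w 0.003 F [ 0.3 -0.4  0.1]
t 7.86 tcp [580.9  20.1 140.1] w 0.003 F [-0.1  0.  -1.1]
t 8.29 tcp [599.8  18.9 133.9] w 0.006 F [ 0.9  0.5 -0.7]
t 8.72 tcp [616.9  17.8 124. ] w 0.002 F [ 0.  -0.8  0.3]
t 9.16 tcp [631.5  16.8 110.6] w 0.002 F [-0.2  0.6  0.4]
t 9.59 tcp [643.   16.   94.6] w 0.001 F [ 0.5 -0.1 -0.7]
```

Run:
```python
from h import *
for n in ["scene","wrist"]: cv2.imwrite(f"pics/{n}2.png",robot.get_image(n)["img"])
a=cv2.imread("pics/scene2.png");b=cv2.imread("pics/wrist2.png")
cv2.imwrite("pics/both2.png",np.hstack([a[100:400,200:520],b[60:360,160:480]]))
print(robot.current_finger_force())
```

```text
0.0
```

View pics/both2.png

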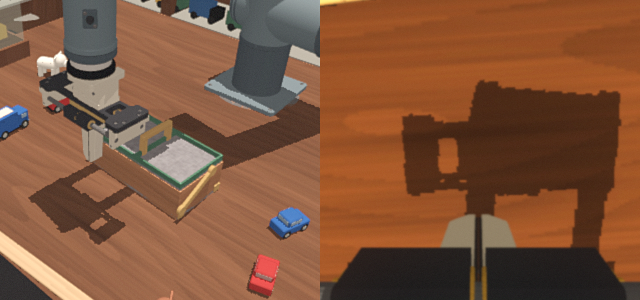

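```bash
cat >> h.py <<'E'
def proj(d,p):
    f=240/np.tan(np.radians(d["fovy"]/2))
    c=R.from_euler("xyz",d["orientation"]).inv().apply(np.array(p)-d["eye"]); return (f*c[:2]/c[2]+[d["cx"],d["cy"]]).round(0)
E
python3 - <<'E'
from h import *
p=robot.current_tcp_pos(); print(p,robot.current_eef_rot())
for n in ["scene","wrist","top"]:
    d=robot.get_image(n); print(n,"tcp",proj(d,p),"bar ends",proj(d,[*W(-42,0),120]),proj(d,[*W(42,0),120]), "case corner bottom back right/left",proj(d,[*W(65,-120),70]),proj(d,[*W(65,120),70]))
d=robot.get_image("scene");cv2.imwrite("pics/s3.png",cv2.resize(d["img"][150:330,240:440],None,fx=3,fy=3))
E
```

```text
[643.30355073  16.00324283  95.31613983] [-3.14159047e+00  1.28867451e-04 -6.69470045e-02]
scene tcp [293. 274.] bar ends [370. 220.] [341. 236.] case corner bottom back right/left [290. 235.] [379. 293.]
wrist tcp [318. 266.] bar ends [318. 546.] [318. 454.] case corner bottom back right/left [472. 375.] [164. 375.]
top tcp [310. 185.] bar ends [300. 295.] [304. 249.] case corner bottom back right/left [367. 242.] [244. 232.]
```

View pics/s3.png

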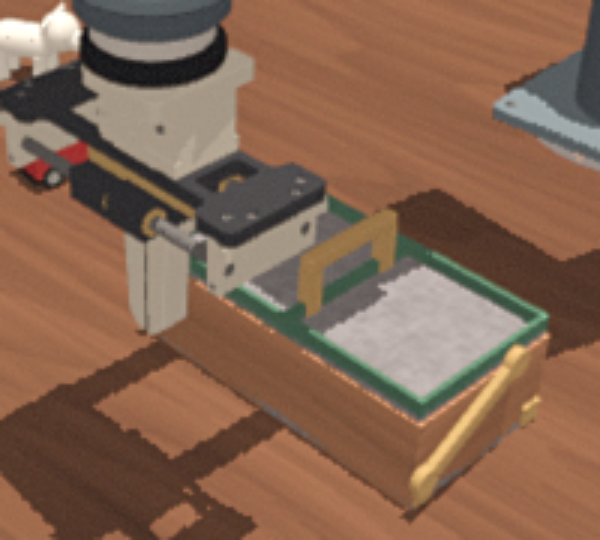

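Run:
```python
from h import *
p=robot.current_tcp_pos()
print(robot.move_linear([p[0],p[1],15],speed=150,f_stop=6)); st()
print(robot.move_linear([p[0],p[1],-30],speed=25,f_stop=5)); st()
d=robot.get_image("scene");cv2.imwrite("pics/s4.png",cv2.resize(d["img"][180:340,240:400],None,fx=3,fy=3)); print(proj(d,robot.current_tcp_pos()))
robot.move_linear([p[0],p[1],190])
robot.move_gripper(1.0); st()
```

```text
False
t 10.57 tcp [644.   15.9  15.6] w 0.006 F [ 0.3 -0.6  0.8]
False
t 12.53 tcp [643.5  15.9 -29.8] w 0.005 F [-1.5 -0.4 -0.2]
[293. 324.]
t 15.67 tcp [643.4  16.  190. ] w 1.001 F [-0.1 -0.6 -0.2]
```

View pics/s4.png

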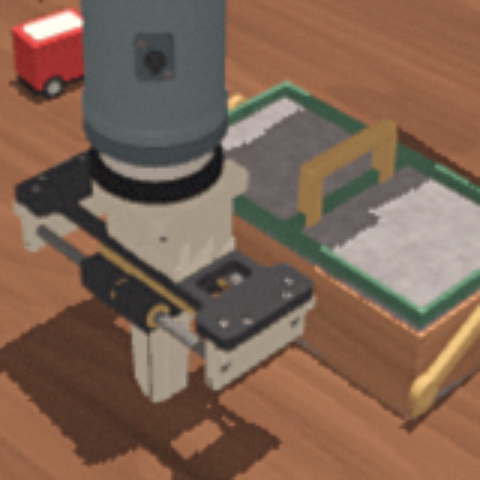

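Run:
```python
from h import *
p=robot.current_tcp_pos()
robot.move_gripper(0.5)
print(robot.move_linear([p[0],p[1],-22],speed=200,f_stop=10)); st()
print(robot.move_linear([p[0],p[1],-60],speed=25,f_stop=5)); st()
robot.move_linear([p[0],p[1],200],speed=250); st()
```

```text
False
t 17.77 tcp [644.5  15.8 -20.7] w 0.498 F [-0.   0.2  0.7]
True
t 18.53 tcp [643.3  16.  -36.3] w 0.497 F [-1.  -1.3  5.4]
t 19.63 tcp [642.4  16.1 198.1] w 0.502 F [-0.8 -0.1 -0.2]
```

Run:
```python
from h import *
d=robot.get_image("scene")
def T(x,y): return np.array([643.3,16.])+R.from_euler("z",-.067).apply([x,y,0])[:2]
for z in (131,179,215):
    print(z,[((proj(d,[*T(x,y),z])-[240,150])*3).tolist() for x,y in [(0,0),(8,0),(37.5,94),(-37.5,94),(37.5,-94)]])
```

```text
131 [[156.0, 327.0], [147.0, 333.0], [222.0, 438.0], [321.0, 375.0], [6.0, 282.0]]
179 [[156.0, 258.0], [144.0, 264.0], [222.0, 366.0], [324.0, 306.0], [0.0, 216.0]]
215 [[156.0, 204.0], [144.0, 210.0], [225.0, 312.0], [327.0, 252.0], [-6.0, 162.0]]
```

```bash
cat >> h.py <<'E'
DZ=-36
def lin(x,y,z,speed=200,f=None): return robot.move_linear([x,y,z+DZ],speed=speed,f_stop=f)
def ptp(x,y,z,yaw): robot.move_ptp([x,y,z+DZ],[np.pi,0,yaw])
def arc(qs,speed=75):
    for q in qs:
        x,y,z=hp(q); lin(x,y,z,speed)
E
python3 - <<'E'
from h import *
ptp(*C,190,TH)
print(lin(*C,96,120,15))
robot.move_gripper(0.0); st()
if robot.current_gripper_width()>0.08:
    arc(np.linspace(0,2.09,11)[1:]); st()
    robot.move_gripper(0.4); x,y,z=hp(2.09); lin(x,y,z+90); st()
    d=robot.get_image("top"); cv2.imwrite("pics/t5.png",d["img"])
E
```

```text
False
t 21.98 tcp [479.4  27.1  60.2] w 0.126 F [-0.5  0.1  1.6]
t 26.13 tcp [643.8  16.2  59.9] w 0.125 F [2.7 3.2 6.9]
t 27.38 tcp [642.8  16.1 148.7] w 0.398 F [-0.1 -0.9 -0.3]
```

View pics/t5.png

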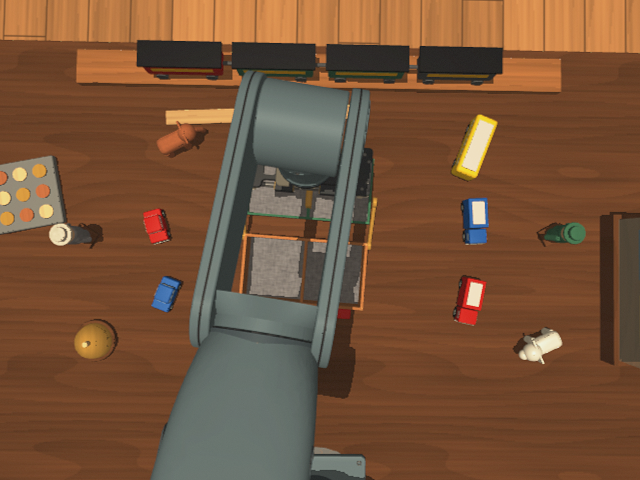

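```bash
cat >> h.py <<'E'
def transfer(gx,gy,gyaw,gz,px,py,pz,pyaw,rel=0.6):
    ptp(gx,gy,160,gyaw); robot.move_gripper(0.9)
    print("down",lin(gx,gy,gz,150,15)); robot.move_gripper(0.0); st()
    if robot.current_gripper_width()<0.25: print("no grip"); return False
    lin(gx,gy,200,250); ptp(px,py,200,pyaw); 
    print("w",robot.current_gripper_width()); lin(px,py,pz+25,200)
    print("place",lin(px,py,pz,60,8)); st()
    robot.move_gripper(rel); lin(px,py,200,250); st(); return True
E
python3 - <<'E'
from h import *
transfer(437,-311,-0.193,17,*W(15.5,-57.5),24,TH)
E
```

```text
down False
t 31.65 tcp [ 437.  -310.9  -19. ] w 0.408 F [-0.1  0.9 -0.2]
w 0.40585225526770047
place True
t 35.02 tcp [490.2 -31.2 -13.1] w 0.407 F [ 0.7 -0.4  4.3]
t 36.42 tcp [490.  -31.2 162.8] w 0.6 F [-0.2  0.5  0. ]
```

Run:
```python
from h import *
transfer(599,-317.7,0.01,17,*W(15.5,57.5),24,TH)
ptp(440,300,190,-0.35)
d=robot.get_image("top"); cv2.imwrite("pics/t6.png",d["img"][120:360,200:520]); st()
```

```text
down False
t 40.14 tcp [ 599.  -317.7  -19. ] w 0.411 F [-0.4 -0.3  0.1]
w 0.41181574548058214
place True
t 43.94 tcp [497.9  83.3 -13.2] w 0.408 F [-0.1  0.3  4.9]
t 45.34 tcp [497.6  83.4 162.8] w 0.599 F [-0.4 -0.5 -1. ]
t 46.29 tcp [440.2 298.9 153.2] w 0.601 F [-0.  -0.2 -1. ]
```

View pics/t6.png

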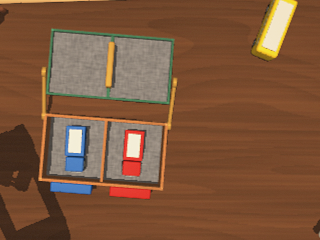

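Run:
```python
from h import *
x,y,z=hp(2.09); ptp(x,y,190,TH); print(lin(x,y,z,150,15)); robot.move_gripper(0.0); st()
if robot.current_gripper_width()>0.08:
    arc(np.linspace(2.09,0,11)[1:]); st(); robot.sleep(0.3)
    robot.move_gripper(0.5); lin(*C,200); ptp(427,305,190,-0.35); st()
    d=robot.get_image("top"); cv2.imwrite("pics/t7.png",d["img"][120:360,200:520])
    print(rects(d,"brass",(290,240,318,305),120));
```

```text
False
t 49.16 tcp [643.4  16.3  59.4] w 0.128 F [0.2 1.  0.6]
t 53.33 tcp [479.1  27.   59.3] w 0.124 F [-4.9  4.7  6. ]
t 56.14 tcp [426.9 304.2 153.2] w 0.5 F [ 0.9 -1.1  0.2]
[(array([478.4,  26.5]), np.float32(3.074), [np.float64(12.0), np.float64(83.2)], array([302., 272.]))]
```

View pics/t7.png

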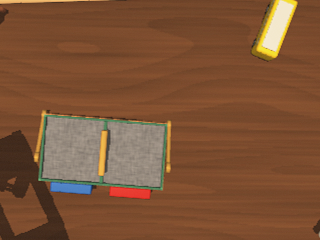

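Run:
```python
from h import *
ok=transfer(427.1,305.5,-0.354,2.5,*W(0,57.5),79,TH,rel=0.55) and transfer(564.8,329.4,0.31,2.5,*W(0,-57.5),79,TH,rel=0.55)
ptp(430,330,190,0)
d=robot.get_image("top"); st()
print(rects(d,"blue",(225,225,305,298),95),rects(d,"red",(305,225,385,302),95))
s=robot.get_image("scene")
cv2.imwrite("pics/t8.png",np.hstack([d["img"][180:380,120:420],s["img"][160:360,220:520]]))
```

```text
down False
t 59.23 tcp [427.1 305.5 -33.5] w 0.385 F [ 0.4 -0.1 -0. ]
w 0.38653122844492854
place False
t 62.28 tcp [483.   84.3  42.8] w 0.387 F [-0.1 -0.2 -0.4]
t 63.42 tcp [482.5  84.4 163.1] w 0.551 F [-0.4  0.4  0. ]
down False
t 67.18 tcp [564.8 329.4 -33.5] w 0.388 F [ 0.6 -0.1  0.8]
w 0.38634059195805065
place False
t 70.71 tcp [475.3 -30.4  42.8] w 0.384 F [ 0.   0.6 -1.2]
t 71.85 tcp [474.8 -30.2 163.1] w 0.55 F [-0.1  0.2 -1.3]
t 73.26 tcp [430.6 328.9 153.7] w 0.549 F [-0.4 -0.3 -0.4]
[(array([482.8,  83.5]), np.float32(3.068), [np.float64(34.9), np.float64(65.1)], array([274., 269.]))] [(array([475.5, -30.8]), np.float32(3.055), [np.float64(36.0), np.float64(66.5)], array([333., 274.]))]
```

View pics/t8.png

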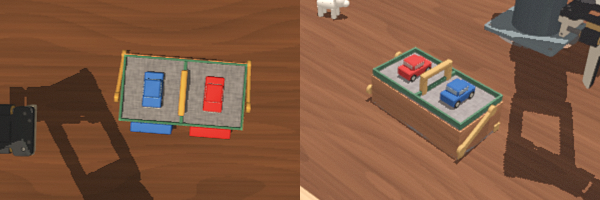

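Both cars stand upright on the shut tray, each at the centre of its own colour's half, and the robot is clear of everything.

```bash
python3 -c "
from bench import robot
print(robot.hand_in())"
```

```text
the job is handed in; nothing more can be done
None
```

I packed both trucks in their bays, shut the tray, stood the cars on it in their own colour's halves, left the bus alone, and handed the job in at about 73 s; the hand-in call returned no verdict.

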